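Steady the swinging drain hook and hang the rinse basket on it

TASK

Hang the rinse basket up to drain. First stop the swinging hook of the drain stand with a touch and leave it hanging still by itself; then lift the basket by its black grip straight up off the pivot yoke, keep it upright, thread its bail over the hook and let go, so that it hangs from the hook almost without swinging. Do not wrench the yoke, and leave the beaker, the tape roll and the white bottle where they stand.

Things in the scene. Friction and masses are not known exactly. Their poses are not given: they have to be found in the camera images.
- stand: Fixed drain stand: grey base plate (x -0.03 to 0.11, y -0.055 to 0.055, 12 mm thick), a steel post 16 mm thick at x = 0.095, top of its head at z = 0.300, with a pivot pin pointing forward. Origin on the work surface under the seat of the hook at rest. Its +x points from the hook to the post (away from the robot, but for its yaw), +z up.
- hook_pivot (a point): Centre of the hook's eye on the pivot pin, 280 mm above the work surface, 60 mm behind (stand +x) the seat. The pin runs along the stand's x, so the hook swings sideways, along the stand's y. Keep clear of the fixed furniture: a filter column 220 mm across and 410 mm tall centred at x 0.64, y 0.0 (left of the stand), pumps up to 210 mm tall in front of yoke and stand (x below 0.47).
- hook (a joint): Swing angle about the pivot pin, rad: 0 = hanging straight down; positive moves the seat towards the stand's +y. Starts at 0.28 to 0.48 rad and swings freely from the start with hardly any damping (period about 0.65 s; over half of the swing is left after 30 s). Stops at +-0.9.
- hook_seat (a point): Seat of the hook (moves with it): top of the bar at the bottom of the crook, where a bail rests; 115 mm below and 60 mm in front (stand -x) of the pivot, 165 mm above the work surface at rest. The hook is one bent steel bar 10 mm thick, 0.15 kg: straight shank down from the pivot, a crook running forward and sloping down to the seat, an upturned tip.
- hook_tip (a point): Top of the upturned tip of the hook (moves with it): 26 mm in front (stand -x) of the seat and 27 mm above it, the bar there 10 mm thick. A bail must pass over it towards the stand's +x and then be lowered onto the seat. The gap between tip and shank is 76 mm.
- yoke: Fixed pivot yoke that holds the basket: grey base plate 64 x 124 x 12 mm, two upright aluminium cheeks 54 mm (x) by 8 mm (y) at y = +-0.047, 119 mm tall, each with a notch 14 mm wide and 19 mm deep, open at the top. Origin on the work surface at its centre; +z up; the line between the notches is its y.
- basket_grip (a point): Centre of the basket's black grip: an upright plate 12 mm thick (basket x), 40 mm wide (basket y), 48 mm tall, top 20 mm above this point, over the middle of the bail. Basket axes: x across, y along its pins, z up. Its underside is 160 mm lower.
- basket_bar (a point): Underside of the middle of the bail, 45 mm below the grip centre; this rests on the hook's seat. The bail is a round bar 10 mm thick along basket y, its middle 14 mm higher than its ends. Below it is a window for the hook, open along basket x: 56 mm wide and 55 mm high at the middle, down to the basket's rim.
- basket_pins (a point): Middle of the line of the basket's two trunnion pins, 105 mm below the grip centre. The pins are 10 mm thick, stick out along basket y and end in heads 16 mm wide at y = +-0.056 to +-0.060.
- basket: The rinse basket: steel box 76 (x) x 70 (y) x 60 mm tall with perforated walls, 180 mm tall over the grip, 0.28 to 0.46 kg. Origin at the centre of its underside. At the start it sits in the yoke with its pins in the notches, hanging upright, its axes along the yoke's, and can swing about its pins (yoke y).
- beaker: Bystander: glass beaker 63 mm wide, 70 mm tall; origin at the centre of its underside.
- tape: Bystander: roll of pale tape lying flat, 76 mm wide, 18 mm tall; origin at the centre of its underside.
- dropper_bottle: Bystander: white plastic bottle 40 mm wide, 82 mm tall; origin at the centre of its underside.

How it is judged:
On the way, in this order (a step that is already met when the one before it is completed fails the run):
1. the hook has been steadied and hangs still by itself, untouched by the fingers (value of joint hook between -0.1 and 0.1 rad and velocity of joint hook between -0.5 and 0.5 rad/s and contact force between the fingers and stand below 0.1 N), for 0.8 s.
2. the basket has been lifted clear of the yoke's notches, upright, while the hook still hangs steady (z of basket_pins in the frame of yoke above 0.128 m and angle between basket's own z axis and vertical below 0.3 rad and contact force between basket and yoke below 0.05 N and value of joint hook between -0.15 and 0.15 rad), for 0.1 s.
3. the basket's bail rests on the seat of the hook (distance between basket_bar and hook_seat below 0.015 m and contact force between basket and stand above 1 N), for 0.2 s.
At the end, for the whole second after the job is handed in: The basket hangs from the hook, released: the underside of its bail within 15 mm of the hook's seat and bearing on it with more than 1 N, the basket within 0.25 rad of upright and moving slower than 0.1 m/s, the hook within 0.15 rad of straight down (all of step 3 and angle between basket's own z axis and vertical below 0.25 rad and linear speed of basket below 0.1 m/s and value of joint hook between -0.15 and 0.15 rad and contact force between the fingers and basket below 0.05 N); the robot touches nothing.
It fails at once if the basket is tipped by more than 0.5 rad (angle between basket's own z axis and vertical above 0.5 rad).
It fails at once if the yoke is wrenched: the basket bears on it with more than 40 N (contact force between basket and yoke above 40 N).
It fails at once if the beaker, the tape roll or the white bottle is shifted by more than 30 mm (distance of any of beaker, tape, dropper_bottle from where it was at the start of the episode above 0.03 m).
It also fails if it takes over 72 s, if anything falls off the work surface, if the arm or the gripper's body presses on something with over 40 N, if the wrist force passes 120 N, or if a joint passes its speed limit or range.

ROBOT

A 7-joint arm with a two-finger parallel gripper is mounted at the origin on a cart in front of the work surface, level with it; the furniture and walls round the work are solid. World frame = base frame: x ahead of the robot, y to its left, z up, the work surface at z = 0. Lengths are in m, angles in rad, forces in N, time in s.
With the tool pointing down it reaches from about 0.425 to 1.025 m from the base axis. Payload 3.6 kg.
Tool frame: the origin (TCP) lies at the very end of the fingers, on their centre line; the grasp point (between the pads) lies 19 mm behind it; y points along the fingers, x is the direction in which the jaws open and shut, and the axes are right-handed (so a half turn about y gives the same grasp; the last joint's range is limited). The gripper opens to 85 mm and grips with 20 to 120 N. Pads are 22 mm wide; open, the fingers measure 114 mm over their backs; the gripper's body (76 mm by 85 mm) begins 54 mm behind the grasp point. The pads swing forward as they close: fully open they stand 13 mm farther back than shut.
Start: joints at [-1.383, 0.591, 0.048, 1.609, -0.033, 0.943, -0.034], TCP at [0.201, 0.697, 0.231] pointing down, gripper open.
Joint ranges: [-2.69, 2.69], [-0.47, 2.24], [-1.27, 1.36], [0.19, 2.51], [-1.53, 4.68], [0.08, 2.07], [-3.09, 3.09]. Speed limits (rad/s): [2.57, 2.57, 3.14, 3.14, 3.14, 3.14, 3.14].

INTERFACE

Orientations are given as a 3x3 rotation matrix whose columns are the frame's x, y, z axes.
In Python, from plant import robot gives the robot as it stands.
- The arm moves only by the shell command python3 -m creep 'ROWS' [OPENING]. ROWS is JSON, a list of rows, each a list of 2 entries, a list of its own where there are three numbers: the shift along the world's x, y, z in cm, then the turn, a rotation vector about the world's x, y, z in degrees. A call has 1 to 8 rows; each row shifts and turns the pose as measured when the row begins; what a row does not reach is not made up. A row lasts 1/10 s, in which the tool goes at most 50 mm and 8.59 degrees, less where a joint would pass 70% of its speed; a pose out of reach is approached as far as the arm can. A call with a gripper value outside its range is refused whole. OPENING is the closure, from -1 (fully open) to 1 (shut), set as the call begins (- or left out, the last holds). The fingers move at their own pace and stop on an object; the grip force is fixed at half the most. Time passes only in rows, so rows that do not move let the fingers close. It gives the time, the measured TCP pose, the force and the opening at its end, in the units of the state.
- robot.state(): the state, without advancing time (a new reading comes with each control period).
- robot.camera(name): name is "scene" or "top" or "wrist"; returns a dict with "image" (420x560x3 uint8, red, green, blue), "K" (3x3 intrinsics, pixels), "pose" (4x4, takes a point from camera to world coordinates); the wrist camera has in their place "tool_from_camera" (4x4, takes a point from camera to tool coordinates, whose origin is the TCP and whose axes are the tool frame's). Camera axes: x right, y up, looking along -z (the intrinsics and any distortion apply to the point x, -y, -z); pixel columns grow to the right and rows downward; lengths in m; the calibration is good to about 2 mm. The wrist camera is an equidistant fisheye: a pixel r from the principal point sees the ray r / f radians off the axis. A picture is of the moment at which its call begins: read the wrist's pose just before it. There is no depth.
- robot.finish_job(): hands the job in, once; it reports no verdict.
The state is a dict: "clock": time; "joints": joint angles; "qd": joint speeds; "joint_torque": joint torques, N m; "tool_pos": TCP position; "tcp_rot": TCP orientation; "force": force on the tool from outside, world axes, zero at the start; "wrist_torque": the same for the moment, N m; "width": finger opening in m.
Only numpy, scipy, OpenCV 4.12 (cv2) and the standard library are available. Lean on these libraries where they do the work, as an engineer would, in place of code of your own. Each camera call takes 0.05 s, during which the arm holds its last target.

## Working session

There is one attempt and no reset: what is moved stays moved. The work goes in short steps, Python scripts to look and compute and a shell command to move; the robot and the scene stay as the last step left them, time stands still between calls to the robot, and variables do not carry over. Pictures are saved under pics/ and viewed, and the job is handed in when it is done.

```bash
ls; mkdir -p pics; cat > h.py <<'E'
import numpy as np,cv2
from plant import robot
def snap(n,tag):
    s=robot.state(); c=robot.camera(n)
    cv2.imwrite(f'pics/{tag}.png',c['image'][:,:,::-1]); 
    np.savez(f'pics/{tag}.npz',pos=s['tool_pos'],rot=s['tcp_rot'],**{k:v for k,v in c.items()})
    return s,c
def ray(c,u,v):
    K=np.array(c['K']);P=np.array(c['pose'])
    d=np.array([(u-K[0,2])/K[0,0],-(v-K[1,2])/K[1,1],-1.0])
    return P[:3,3],P[:3,:3]@d
def onz(c,u,v,z):
    o,d=ray(c,u,v);return o+d*(z-o[2])/d[2]
def proj(c,p):
    K=np.array(c['K']);P=np.array(c['pose'])
    q=P[:3,:3].T@(np.array(p)-P[:3,3]);return K[0,0]*q[0]/-q[2]+K[0,2],K[1,1]*-q[1]/-q[2]+K[1,2]
def tri(c1,a,c2,b):
    o1,d1=ray(c1,*a);o2,d2=ray(c2,*b)
    d1=d1/np.linalg.norm(d1);d2=d2/np.linalg.norm(d2)
    A=np.stack([d1,-d2],1);t=np.linalg.lstsq(A,o2-o1,rcond=None)[0]
    p,q=o1+d1*t[0],o2+d2*t[1];return (p+q)/2,np.linalg.norm(p-q)
E
python3 - <<'E'
from h import *
s,c=snap('scene','s0');s2,c2=snap('top','t0')
print({k:np.round(v,3).tolist() for k,v in s2.items()})
print(c['K'],c['pose'],c2['K'],c2['pose'],sep='\n')
E
```

```text
pics
{'clock': 0.05, 'joints': [-1.383, 0.592, 0.048, 1.61, -0.033, 0.943, -0.034], 'qd': [-0.001, -0.001, 0.001, -0.002, -0.0, 0.0, 0.0], 'joint_torque': [0.003, -55.045, 1.555, -19.902, 0.01, 0.004, 0.0], 'tool_pos': [0.201, 0.696, 0.23], 'tcp_rot': [[0.277, -0.0, -0.961], [0.961, -0.002, 0.277], [-0.002, -1.0, -0.0]], 'force': [-0.437, 0.242, -0.344], 'wrist_torque': [-0.028, -0.006, 0.002], 'width': 0.086}
[[438.81410939   0.         276.91200898]
 [  0.         438.81410939 214.0969536 ]
 [  0.           0.           1.        ]]
[[ 0.57237028  0.44622783 -0.68794839 -0.0181473 ]
 [-0.81991663  0.29982503 -0.48769013 -0.66575336]
 [-0.01135676  0.84319967  0.53748055  0.66244883]
 [ 0.          0.          0.          1.        ]]
[[395.93133595   0.         276.08290543]
 [  0.         395.93133595 209.35528519]
 [  0.           0.           1.        ]]
[[-0.02056971  0.98344624 -0.18002886  0.42439116]
 [-0.99976763 -0.01907183  0.01004733 -0.22491621]
 [ 0.00644753  0.18019369  0.98361002  1.08373623]
 [ 0.          0.          0.          1.        ]]
```

View pics/s0.png

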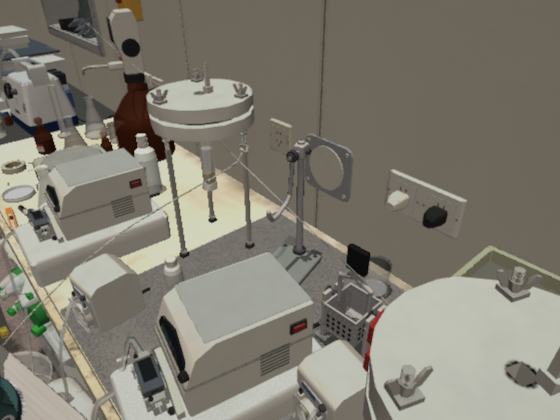

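View pics/t0.png

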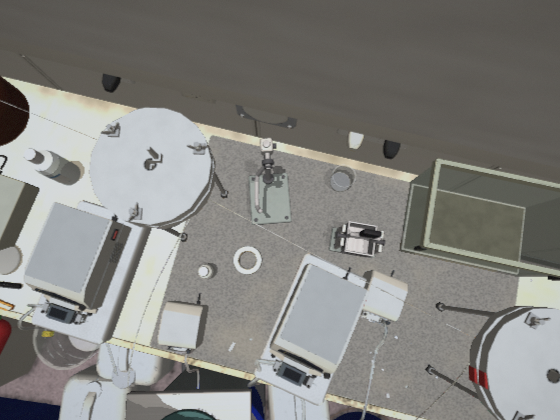

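The scene view shows the stand's post at about (300,200), the hook swung left at (275,215) and the basket at (350,300). In the top view the stand plate is at (270,198), the yoke and basket at (358,238), the beaker at (341,179), the tape at (247,260) and the bottle at (205,271).

```bash
python3 - <<'E'
import cv2,numpy as np
t=cv2.imread('pics/t0.png');s=cv2.imread('pics/s0.png')
cv2.imwrite('pics/t0a.png',cv2.resize(t[130:280,190:400],None,fx=3.8,fy=3.8,interpolation=cv2.INTER_CUBIC))
cv2.imwrite('pics/s0a.png',cv2.resize(s[130:370,230:400],None,fx=2.5*1.,fy=2.5,interpolation=cv2.INTER_CUBIC))
E
```

```text
(no output)
```

View pics/t0a.png

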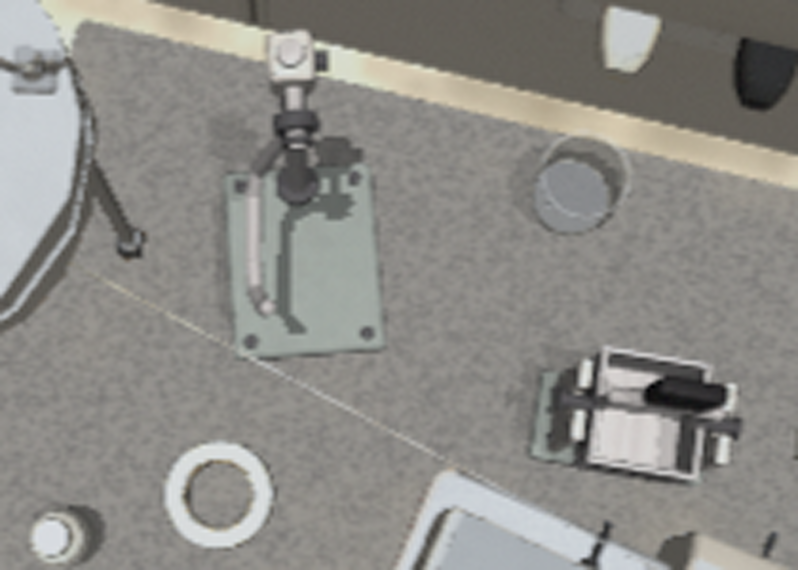

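View pics/s0a.png

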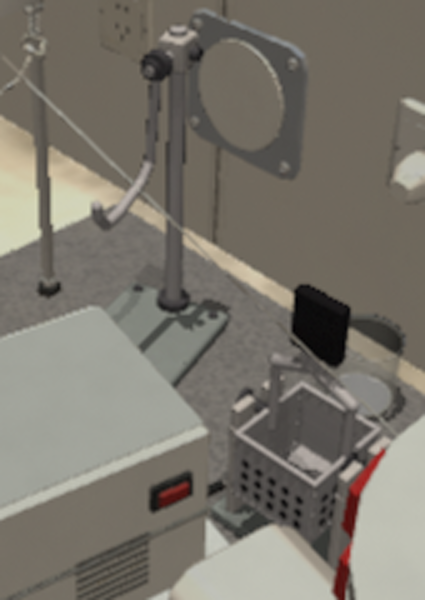

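```bash
python3 - <<'E'
from h import *
t=dict(np.load('pics/t0.npz'));s=dict(np.load('pics/s0.npz'))
T=lambda x,y:(190+x/3.8-.37,130+y/3.8-.37)
S=lambda x,y:(230+x/2.5-.3,130+y/2.5-.3)
f=lambda n,p:print(n,np.round(p,4))
for n,p,z in [('BL',(239,357),.012),('BR',(384,348),.012),('TR',(369,165),.012),('TL',(228,175),.012),('b1',(240,186),.012),('b2',(354,178),.012),('b3',(367,333),.012),('b4',(250,342),.012),('head',(292,45),.3),('gripL',(650,391),.23),('gripR',(722,397),.23),('cheekLt',(586,362),.119),('cheekLb',(577,434),.119),('cheekRt',(731,385),.119),('cheekRb',(722,462),.119),('pinheadL',(567,399),.105),('pinheadR',(737,429),.105),('tape',(219,495),.018),('bottle',(55,537),.082),('beaker',(585,172),.07)]:
    f(n,onz(t,*T(*p),z))
print('grip',tri(t,T(685,392),s,S(320,300)))
print('head',tri(t,T(292,45),s,S(180,33)))
# pivot collar
print('tip', tri(t,T(268,308),s,S(98,212)))
E
```

```text
BL [ 0.5823 -0.1707  0.012 ]
BR [ 0.5868 -0.2751  0.012 ]
TR [ 0.7233 -0.2678  0.012 ]
TL [ 0.7176 -0.1639  0.012 ]
b1 [ 0.7091 -0.1727  0.012 ]
b2 [ 0.7136 -0.2565  0.012 ]
b3 [ 0.598  -0.2632  0.012 ]
b4 [ 0.5931 -0.1787  0.012 ]
head [ 0.7116 -0.2159  0.3   ]
gripL [ 0.5259 -0.4163  0.23  ]
gripR [ 0.5217 -0.4573  0.23  ]
cheekLt [ 0.5588 -0.4008  0.119 ]
cheekLb [ 0.5123 -0.3926  0.119 ]
cheekRt [ 0.542  -0.4939  0.119 ]
cheekRb [ 0.4925 -0.4847  0.119 ]
pinheadL [ 0.5366 -0.3896  0.105 ]
pinheadR [ 0.5148 -0.4997  0.105 ]
tape [ 0.4836 -0.156   0.018 ]
bottle [ 0.4548 -0.0522  0.082 ]
beaker [ 0.6992 -0.4159  0.07  ]
grip (array([ 0.52664081, -0.4392605 ,  0.22381934]), np.float64(0.003315029452915776))
head (array([ 0.71344283, -0.21488246,  0.29267253]), np.float64(0.0024171276260450967))
tip (array([ 0.59374478, -0.20255471,  0.17175561]), np.float64(0.01484523458306537))
```

```bash
python3 -m creep '[[[0,0,4.8],[0,0,0]],[[0.5,-1.5,4.5],[0,0,0]],[[1.2,-3.4,3.2],[0,0,0]],[[1.6,-4.5,1.2],[0,0,0]],[[1.6,-4.6,0.5],[0,0,4]],[[1.6,-4.6,0],[0,0,4]],[[1.6,-4.6,0],[0,0,4]],[[1.6,-4.6,0],[0,0,4]]]' -1; python3 -m creep '[[[1.6,-4.6,0],[0,0,2.8]],[[1.6,-4.6,0],[0,0,0]],[[1.6,-4.6,0],[0,0,0]],[[1.6,-4.6,0],[0,0,0]]]'
```

```text
clock: 0.9
tool_pos: [0.2925, 0.4129, 0.3705]
tcp_rot: [[-0.023, -0.001, -1.0], [1.0, -0.008, -0.023], [-0.008, -1.0, 0.001]]
force: [1.0, -0.5, 0.5]
width: 0.0853
clock: 1.3
tool_pos: [0.3557, 0.2232, 0.3696]
tcp_rot: [[-0.076, -0.001, -0.997], [0.997, -0.009, -0.076], [-0.008, -1.0, 0.002]]
force: [0.9, -0.1, -0.0]
width: 0.0858
```

```bash
python3 -m creep '[[[2,-4.5,0],[0,0,-1.5]],[[2,-4.5,0],[0,0,0]],[[2,-4.5,0],[0,0,0]],[[1.2,-4.8,0],[0,0,0]],[[0.6,-4.9,0],[0,0,0]],[[0.6,-4.9,0],[0,0,0]],[[1,-4.8,0],[0,0,0]],[[2.5,-4.2,0],[0,0,0]]]'; python3 -m creep '[[[4.2,-2.5,0],[0,0,0]],[[4.5,-1,-1],[0,0,0]]]'
```

```text
clock: 2.1
tool_pos: [0.4696, -0.156, 0.3692]
tcp_rot: [[-0.049, -0.001, -0.999], [0.999, -0.005, -0.049], [-0.005, -1.0, 0.001]]
force: [1.3, 0.7, 0.5]
width: 0.0854
clock: 2.3
tool_pos: [0.5548, -0.1999, 0.3607]
tcp_rot: [[-0.037, 0.001, -0.999], [0.999, -0.006, -0.037], [-0.006, -1.0, -0.001]]
force: [0.2, 0.5, -0.3]
width: 0.0855
```

```bash
python3 -m creep '[[[0,-1,-1],[0,-6.5,0]],[[0,-1,-1],[0,-6.5,0]],[[0,0,-2],[0,-6.5,0]],[[0,0,-2],[0,-6.5,0]],[[0,0,-1],[0,0,0]]]'; python3 - <<'E'
from h import *
for i in range(2): snap('wrist',f'w{i}')
s,c=snap('scene','s1')
print(s['clock'],s['tool_pos'],s['joints'],c.keys())
d=np.load('pics/w0.npz');print(d['K'],d['tool_from_camera'])
w=[cv2.imread(f'pics/w{i}.png') for i in range(2)]
cv2.imwrite('pics/ww.png',cv2.resize(np.hstack(w),(800,300)))
E
```

```text
clock: 2.8
tool_pos: [0.5628, -0.2228, 0.2788]
tcp_rot: [[-0.027, 0.441, -0.897], [0.999, -0.02, -0.04], [-0.036, -0.897, -0.44]]
force: [-0.6, 0.4, -0.2]
width: 0.0853
2.9 [ 0.56626091 -0.22240191  0.2803713 ] [ 0.06686369  0.27541762  0.37592448  2.13947701 -0.71711623  0.39843306
  2.6363765 ] dict_keys(['image', 'K', 'pose'])
[[325.1922621    0.         275.62533259]
 [  0.         325.1922621  212.76859628]
 [  0.           0.           1.        ]] [[ 9.99999130e-01 -3.28128436e-04  1.27797565e-03 -8.35126342e-04]
 [ 1.31807171e-03  2.92338800e-01 -9.56313907e-01 -1.43500630e-01]
 [-5.98080812e-05  9.56314759e-01  2.92338978e-01  7.52543682e-02]
 [ 0.00000000e+00  0.00000000e+00  0.00000000e+00  1.00000000e+00]]
```

View pics/ww.png

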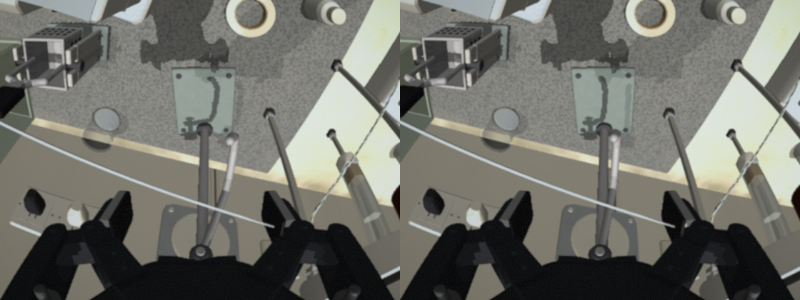

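View pics/s1.png

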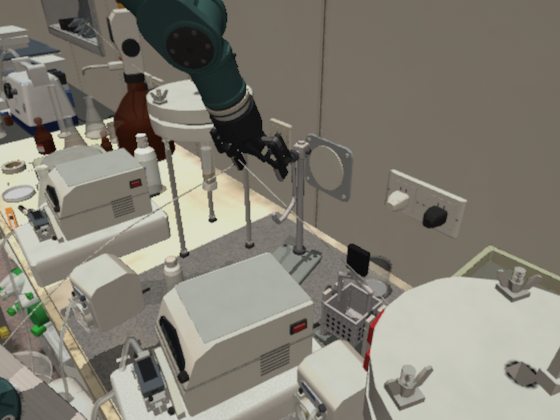

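Wrist frames: the hook tip is at about (232,138) of the 400x300 left frame and moves between frames. The fingers sit at the lower left and right, either side of the swing plane. I'm going to hover just above the tip next.

```bash
python3 -m creep '[[[1.5,0,-3],[0,0,0]],[[1.5,0.1,-2.5],[0,0,0]],[[0.4,0.1,-1],[0,0,0]],[[0,0,0],[0,0,0]]]'; python3 - <<'E'
from h import *
for i in range(8):
    s,c=snap('wrist',f'v{i}'); print(s['clock'],np.round(s['tool_pos'],4))
w=[cv2.imread(f'pics/v{i}.png')[150:420,200:400] for i in range(8)]
cv2.imwrite('pics/vv.png',np.vstack([np.hstack(w[:4]),np.hstack(w[4:])]))
E
```

```text
clock: 3.35
tool_pos: [0.6118, -0.2214, 0.222]
tcp_rot: [[-0.034, 0.456, -0.889], [0.998, -0.024, -0.051], [-0.044, -0.889, -0.455]]
force: [-0.8, 0.5, -0.3]
width: 0.0852
3.35 [ 0.6118 -0.2214  0.222 ]
3.4 [ 0.6121 -0.2217  0.2229]
3.45 [ 0.6117 -0.222   0.2234]
3.5 [ 0.6112 -0.2223  0.2237]
3.55 [ 0.6109 -0.2224  0.2237]
3.6 [ 0.6106 -0.2224  0.2237]
3.65 [ 0.6104 -0.2224  0.2236]
3.7 [ 0.6102 -0.2224  0.2234]
```

View pics/vv.png

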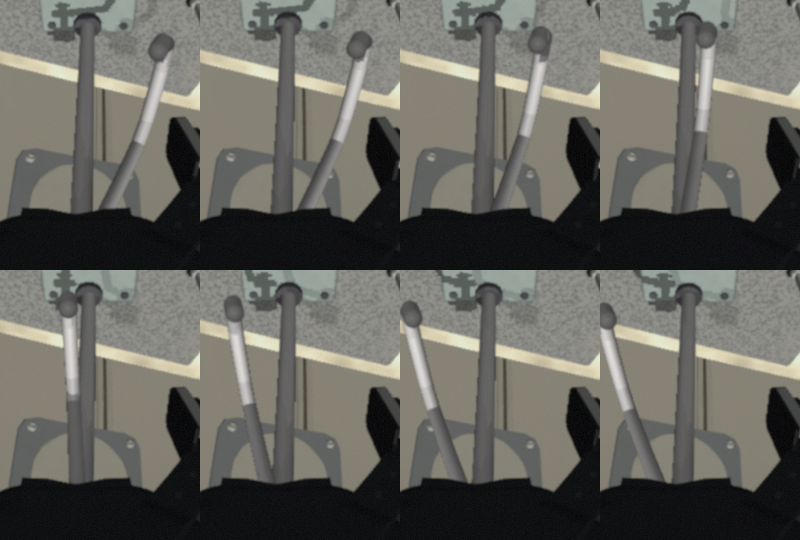

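The frames show a clean swing: the tip is at u≈361 (right extreme) at t=3.37 and u≈206 (left extreme) at t=3.70, so the centre is ≈284 and the half period ≈0.325 s.

```bash
cat >> h.py <<'E'
def wray(d,u,v):
    K=np.array(d['K']);T=np.array(d['tool_from_camera']);x=np.array([u-K[0,2],v-K[1,2]]);r=np.linalg.norm(x);th=r/K[0,0]
    dc=np.array([np.sin(th)*x[0]/r,-np.sin(th)*x[1]/r,-np.cos(th)])
    R=np.array(d['rot']);p=np.array(d['pos'])
    return p+R@T[:3,3],R@(T[:3,:3]@dc)
def wonz(d,u,v,z):
    o,r=wray(d,u,v);return o+r*(z-o[2])/r[2]
E
python3 - <<'E'
from h import *
for i,u,v,z in [(0,361,196,.2),(7,206,196,.2),(3,307,188,.192),(4,268,187,.192)]:
    print(wonz(dict(np.load(f'pics/v{i}.npz')),u,v,z))
d=dict(np.load('pics/v3.npz'));print('post',wonz(d,288,174,.012))
d=dict(np.load('pics/v7.npz'));print('post',wonz(d,287,174,.012)); print(robot.state()['clock'])
E
```

```text
[ 0.57724112 -0.18402606  0.2       ]
[ 0.58246401 -0.25958992  0.2       ]
[ 0.58190623 -0.21012004  0.192     ]
[ 0.58239843 -0.22967488  0.192     ]
post [ 0.71104612 -0.21547509  0.012     ]
post [ 0.70979639 -0.21667397  0.012     ]
3.75
```

```bash
python3 -m creep '[[[0,0,0],[0,0,0]],[[0,0,0],[0,0,0]],[[0,0,0],[0,0,0]],[[-0.7,0,-4.9],[0,0,0]],[[-0.4,0,-1.6],[0,0,0]]]'; python3 -m creep '[[[0,0,0],[0,0,0]],[[0,0,0],[0,0,0]],[[0,0,0],[0,0,0]],[[0,0,0],[0,0,0]]]' 1; python3 - <<'E'
from h import *
s,c=snap('wrist','x0'); print(s['clock'],s['tool_pos'],s['force'],s['width'])
s,c=snap('scene','x1'); print(s['clock'],s['tool_pos'],s['force'],s['width'])
E
```

```text
clock: 4.25
tool_pos: [0.6042, -0.2224, 0.1669]
tcp_rot: [[-0.033, 0.464, -0.885], [0.998, -0.032, -0.054], [-0.053, -0.885, -0.462]]
force: [0.7, -17.1, -1.5]
width: 0.0854
clock: 4.65
tool_pos: [0.6039, -0.2244, 0.1668]
tcp_rot: [[-0.034, 0.464, -0.885], [0.998, -0.034, -0.056], [-0.056, -0.885, -0.461]]
force: [0.1, -0.7, -0.5]
width: 0.0285
4.65 [ 0.60389585 -0.22443708  0.16676831] [ 0.13688317 -0.66916593 -0.45358351] 0.02849044058776716
4.7 [ 0.60407119 -0.22432398  0.16694223] [0.47345608 1.19680445 1.13092979] 0.02021628165517964
```

View pics/x0.png

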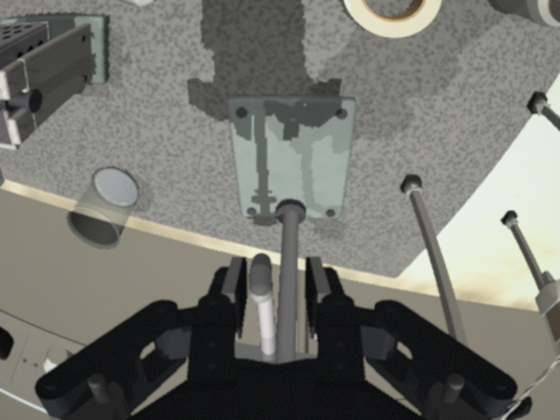

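The hook tip at (261,265) is caged between the closing fingers at (235,290) and (315,290).

```bash
python3 -m creep '[[[0,0.1,0],[0,0,0]],[[0,0.1,0],[0,0,0]],[[0,0,0],[0,0,0]],[[0,0,0],[0,0,0]]]' 1; python3 - <<'E'
from h import *
s,c=snap('wrist','y0'); print(s['clock'],s['tool_pos'],s['force'],s['width'])
E
```

```text
clock: 5.15
tool_pos: [0.604, -0.2265, 0.167]
tcp_rot: [[-0.03, 0.462, -0.886], [0.998, -0.041, -0.055], [-0.062, -0.886, -0.46]]
force: [0.5, -1.1, -2.4]
width: 0.0083
5.15 [ 0.60400325 -0.22648715  0.16703202] [ 0.51342112 -1.10140841 -2.42375764] 0.008332230570722979
```

View pics/y0.png

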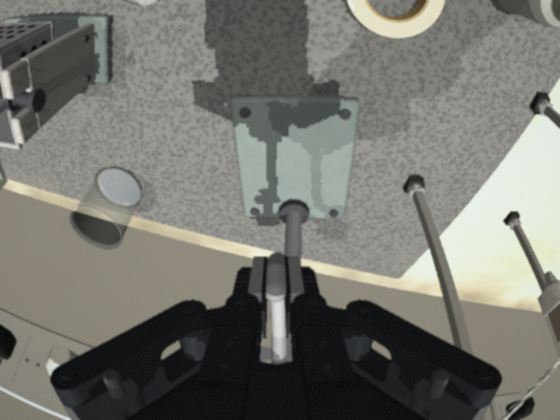

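```bash
python3 -m creep '[[[0,0.4,0],[1.5,0,0]],[[0,0.2,0],[1,0,0]],[[0,0.1,0],[0,0,0]],[[0,0,0],[0,0,0]]]'; python3 - <<'E'
from h import *
s=robot.state(); print(s['qd'].round(3),s['joint_torque'].round(2))
E
```

```text
clock: 5.6
tool_pos: [0.6037, -0.2209, 0.1669]
tcp_rot: [[-0.028, 0.462, -0.886], [0.999, -0.002, -0.032], [-0.017, -0.887, -0.462]]
force: [2.0, -3.4, -4.1]
width: 0.0078
[ 0.005  0.001  0.002 -0.002 -0.001  0.002  0.001] [ -1.13 -44.49  -1.69 -13.07  -0.3    0.3   -0.1 ]
```

```bash
python3 -m creep '[[[0,0,0],[0,0,0]],[[0,0,0],[0,0,0]],[[0,0,0],[0,0,0]],[[0,0,0],[0,0,0]],[[0,0,0],[0,0,0]]]' -1; python3 - <<'E'
from h import *
for i in range(7):
    s,c=snap('wrist',f'z{i}'); print(s['clock'],np.round(s['tool_pos'],4),s['force'].round(1),s['width'].round(3))
w=[cv2.imread(f'pics/z{i}.png')[190:390,175:375] for i in range(8-1)]+[np.zeros((200,200,3),np.uint8)]
cv2.imwrite('pics/zz.png',np.vstack([np.hstack(w[:4]),np.hstack(w[4:])]))
E
```

```text
clock: 6.1
tool_pos: [0.6047, -0.2156, 0.1684]
tcp_rot: [[-0.034, 0.464, -0.885], [0.999, 0.006, -0.036], [-0.011, -0.886, -0.464]]
force: [0.0, 0.4, -0.4]
width: 0.0795Traceback (most recent call last):
  File "<stdin>", line 3, in <module>
AttributeError: 'float' object has no attribute 'round'
```

```bash
python3 - <<'E'
from h import *
for i in range(7):
    s,c=snap('wrist',f'z{i}'); print(s['clock'],np.round(s['tool_pos'],4),s['force'].round(1),round(s['width'],3))
w=[cv2.imread(f'pics/z{i}.png')[190:390,175:375] for i in range(8-1)]+[np.zeros((200,200,3),np.uint8)]
cv2.imwrite('pics/zz.png',np.vstack([np.hstack(w[:4]),np.hstack(w[4:])]))
E
```

```text
6.15 [ 0.6048 -0.2156  0.1684] [-0.2  0.1  0.6] 0.085
6.2 [ 0.6047 -0.2158  0.1683] [-0.7 -0.  -0.2] 0.086
6.25 [ 0.6047 -0.216   0.1683] [-0.7 -0.1 -0.3] 0.085
6.3 [ 0.6046 -0.2161  0.1682] [-0.5 -0.5 -0. ] 0.085
6.35 [ 0.6046 -0.2162  0.1682] [0.2 0.  0.5] 0.086
6.4 [ 0.6046 -0.2162  0.1681] [-0.5  0.3 -0.1] 0.085
6.45 [ 0.6046 -0.2162  0.1681] [ 0.3  0.7 -0.2] 0.085
```

View pics/zz.png

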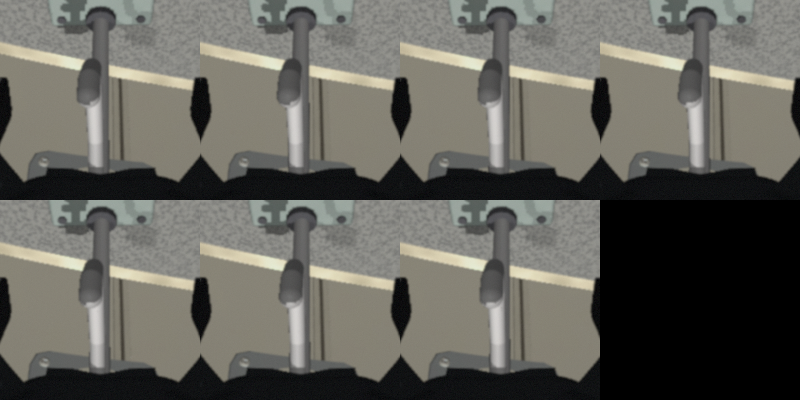

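The seven frames show the hook tip fixed at about (264,270) in full-image pixels, moving 1–2 px with no contact force, so it's still.

```bash
python3 -m creep '[[[0,-0.2,0],[0,0,0]],[[0,-0.2,0],[0,0,0]],[[0,0,0],[0,0,0]],[[0,0,0],[0,0,0]],[[0,0,0],[0,0,0]],[[-0.5,0,2],[0,0,0]],[[-1,0,4],[0,0,0]],[[-1,0,4],[0,0,0]]]'; python3 -m creep '[[[-1,-1,4],[0,0,0]],[[-1,-4,2],[0,0,-3]],[[0,-4.8,0],[0,0,-4]],[[0,-4.8,0],[0,0,-4]],[[0,-4.8,0],[0,0,-3]],[[0,-2,-1],[0,0,0]],[[0,0,0],[0,0,0]]]'; python3 - <<'E'
from h import *
s,c=snap('wrist','g0'); print(s['clock'],s['tool_pos'],s['joints'],c['image'].shape)
s,c=snap('scene','g1');
E
```

```text
clock: 7.3
tool_pos: [0.576, -0.219, 0.2637]
tcp_rot: [[-0.033, 0.453, -0.891], [0.999, 0.012, -0.031], [-0.003, -0.891, -0.453]]
force: [-0.4, 0.0, -0.3]
width: 0.0855
clock: 8.0
tool_pos: [0.5558, -0.4373, 0.3252]
tcp_rot: [[0.21, 0.452, -0.867], [0.978, -0.103, 0.183], [-0.007, -0.886, -0.464]]
force: [0.5, 0.1, 0.0]
width: 0.0851
8.0 [ 0.55575118 -0.43730355  0.32516072] [ 0.31646938  0.37713603  0.50719072  1.89655775 -0.77334132  0.61744768
  2.69381826] (420, 560, 3)
```

View pics/g0.png

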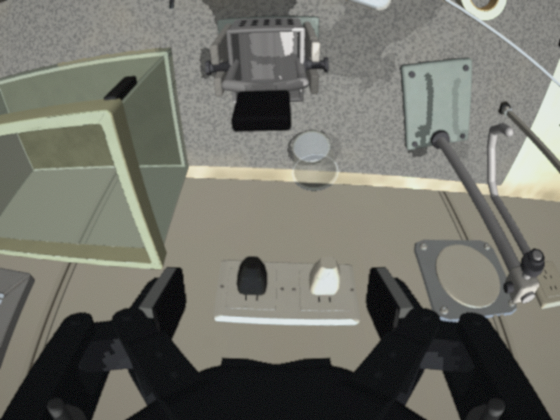

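View pics/g1.png

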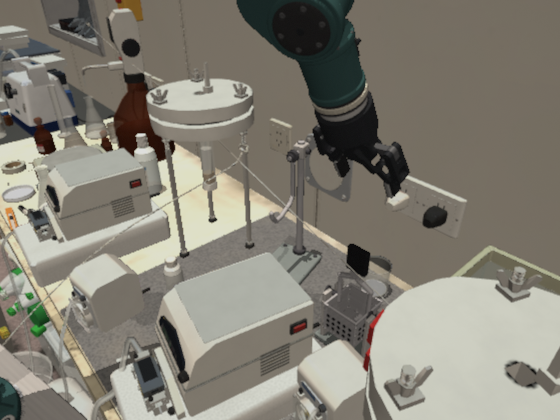

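The wrist view shows the black grip with its face corners at (237,93), (291,95), (290,130) and (233,128), and the pins at (207,68) and (326,65). The hook hangs at (495,160), and the arm is clear of everything.

```bash
python3 - <<'E'
from h import *
d=dict(np.load('pics/g0.npz'))
im=cv2.imread('pics/g0.png')[50:150,190:350]; cv2.imwrite('pics/g0a.png',cv2.resize(im,None,fx=5,fy=5,interpolation=cv2.INTER_CUBIC))
for n,u,v,z in [('topL',233,128,.23),('topR',290,130,.23),('botL',237,93,.182),('botR',291,95,.182),('pinL',207,68,.105),('pinR',326,65,.105)]:
    print(n,wonz(d,u,v,z).round(4))
E
```

```text
topL [ 0.5238 -0.4612  0.23  ]
topR [ 0.5333 -0.4248  0.23  ]
botL [ 0.5189 -0.4624  0.182 ]
botR [ 0.5297 -0.4219  0.182 ]
pinL [ 0.5147 -0.5014  0.105 ]
pinR [ 0.5371 -0.3856  0.105 ]
```

View pics/g0a.png

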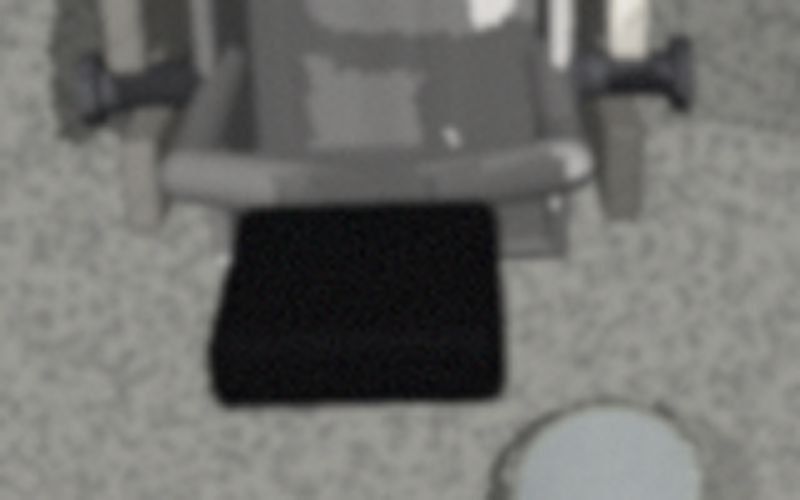

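```bash
python3 -m creep '[[[-0.8,-0.3,-4],[0,0,0.6]],[[-0.8,-0.2,-4],[0,0,0.5]],[[-0.6,-0.2,-2],[0,0,0]],[[0,0,0],[0,0,0]]]'; python3 - <<'E'
from h import *
s,c=snap('wrist','k0'); print(s['clock'],s['tool_pos'].round(4),s['tcp_rot'].round(3))
E
```

```text
clock: 8.5
tool_pos: [0.5395, -0.4325, 0.2268]
tcp_rot: [[0.174, 0.463, -0.869], [0.985, -0.084, 0.153], [-0.002, -0.882, -0.47]]
force: [-0.1, 0.3, -0.2]
width: 0.0857
8.5 [ 0.5395 -0.4325  0.2268] [[ 0.174  0.463 -0.869]
 [ 0.985 -0.084  0.153]
 [-0.002 -0.882 -0.47 ]]
```

View pics/k0.png

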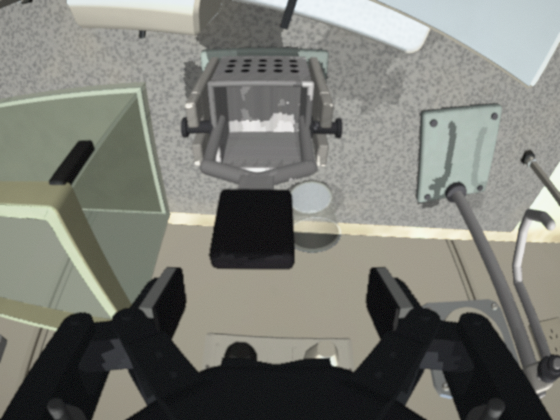

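The grip is at (253,228), left of the finger mid-line (277). The tool needs to go about 12 mm towards -y.

```bash
python3 -m creep '[[[-0.3,-1.2,-1],[0,0,-0.8]],[[-0.3,-0.2,-1.2],[0,0,0]],[[0,0,-0.6],[0,0,0]],[[0,0,0],[0,0,0]]]'; python3 - <<'E'
from h import *
d=dict(np.load('pics/k0.npz'))
for u,v,z in [(212,266,.23),(294,266,.23),(184,127,.105),(340,127,.105)]: print(wonz(d,u,v,z).round(4))
s,c=snap('wrist','k1'); print(s['clock'],s['tool_pos'].round(4),s['tcp_rot'].round(3))
E
```

```text
clock: 8.95
tool_pos: [0.5424, -0.4436, 0.2082]
tcp_rot: [[0.178, 0.474, -0.863], [0.984, -0.091, 0.153], [-0.006, -0.876, -0.482]]
force: [-0.2, -0.6, -0.2]
width: 0.0857
[ 0.5245 -0.4616  0.23  ]
[ 0.5306 -0.4235  0.23  ]
[ 0.5144 -0.5009  0.105 ]
[ 0.536  -0.3842  0.105 ]
8.95 [ 0.5424 -0.4436  0.2082] [[ 0.178  0.474 -0.863]
 [ 0.984 -0.091  0.153]
 [-0.006 -0.876 -0.482]]
```

View pics/k1.png

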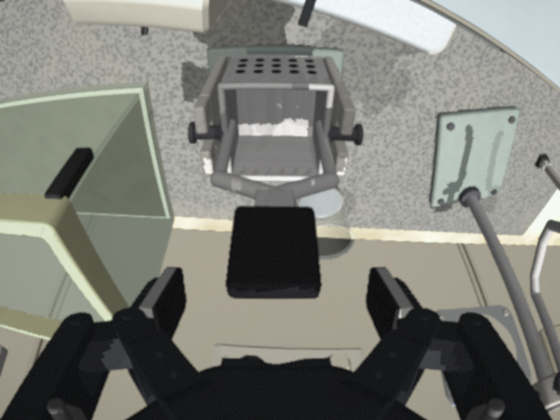

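The grip is now centred at (274,252) between the fingers.

```bash
python3 -m creep '[[[-1,0,-0.8],[0,0,-0.5]],[[-0.4,0,-0.5],[0,0,0]],[[0,0,0],[0,0,0]]]'; python3 - <<'E'
from h import *
s,c=snap('wrist','k2'); print(s['clock'],s['tool_pos'].round(4))
d=dict(np.load('pics/k2.npz'))
E
```

```text
clock: 9.3
tool_pos: [0.5331, -0.4429, 0.2011]
tcp_rot: [[0.182, 0.479, -0.858], [0.983, -0.098, 0.154], [-0.011, -0.872, -0.489]]
force: [-0.3, -0.3, -0.3]
width: 0.0854
9.3 [ 0.5331 -0.4429  0.2011]
```

View pics/k2.png

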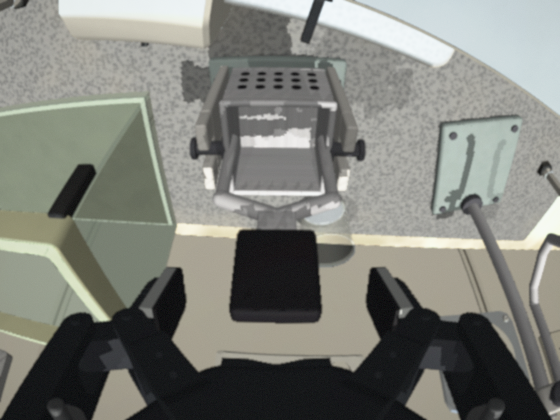

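```bash
python3 -m creep '[[[-0.2,0,-0.5],[0,0,0]],[[0,0,0],[0,0,0]],[[0,0,0],[0,0,0]],[[0,0,0],[0,0,0]],[[0,0,0],[0,0,0]],[[0,0,0],[0,0,0]],[[0,0,0],[0,0,0]],[[0,0,0],[0,0,0]]]' 1; python3 - <<'E'
from h import *
s,c=snap('wrist','k3'); print(s['clock'],s['tool_pos'].round(4),s['width'],s['force'])
E
```

```text
clock: 10.15
tool_pos: [0.5348, -0.4435, 0.2006]
tcp_rot: [[0.18, 0.483, -0.857], [0.984, -0.102, 0.149], [-0.015, -0.87, -0.494]]
force: [-0.8, -1.0, 0.4]
width: 0.0387
10.15 [ 0.5348 -0.4435  0.2006] 0.03873524407911806 [-0.8205227  -1.03057161  0.40408767]
```

View pics/k3.png

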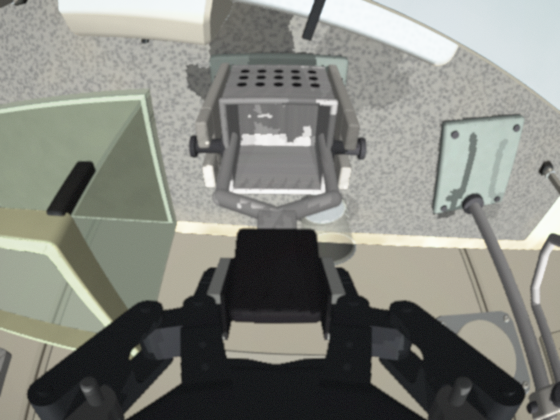

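The fingers hold the grip plate's side edges (235–320, 230–320), width 38.7 mm, with negligible force on the tool. Now I'll lift gently.

```bash
python3 -m creep '[[[0,0,0.5],[0,0,0]],[[0,0,0.7],[0,0,0]],[[0,0,0.7],[0,0,0]]]';  python3 -m creep '[[[0,0,0.8],[0,0,0]],[[0,0,1],[0,0,0]]]'
```

```text
clock: 10.5
tool_pos: [0.5331, -0.4408, 0.2171]
tcp_rot: [[0.178, 0.479, -0.86], [0.984, -0.096, 0.151], [-0.01, -0.873, -0.488]]
force: [0.8, -0.1, -4.3]
width: 0.0388
clock: 10.7
tool_pos: [0.5323, -0.4395, 0.2352]
tcp_rot: [[0.177, 0.477, -0.861], [0.984, -0.093, 0.15], [-0.009, -0.874, -0.486]]
force: [-0.2, 0.2, -4.6]
width: 0.0389
```

```bash
python3 -m creep '[[[0,-0.1,1],[0,0,0]],[[0,-0.1,1.5],[0,0,0]],[[0,-0.1,2],[0,0,0]],[[0,0,2],[0,0,0]],[[0,0,1],[0,0,0]],[[0,0,0],[0,0,0]]]'; python3 - <<'E'
from h import *
s,c=snap('wrist','l0'); print(s['clock'],s['tool_pos'].round(4),s['width'],s['force'],s['joints'].round(2))
s,c=snap('scene','l1');snap('top','l2')
E
```

```text
clock: 11.3
tool_pos: [0.5313, -0.4408, 0.3167]
tcp_rot: [[0.174, 0.476, -0.862], [0.985, -0.092, 0.148], [-0.009, -0.874, -0.485]]
force: [0.3, -1.2, -4.5]
width: 0.0391
11.3 [ 0.5313 -0.4408  0.3167] 0.039096582429712784 [ 0.26489796 -1.24268872 -4.5087015 ] [ 0.53  0.34  0.27  1.94 -0.73  0.55  2.74]
```

View pics/l0.png

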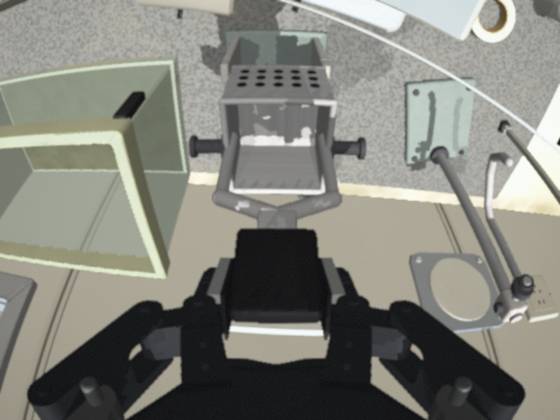

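View pics/l1.png

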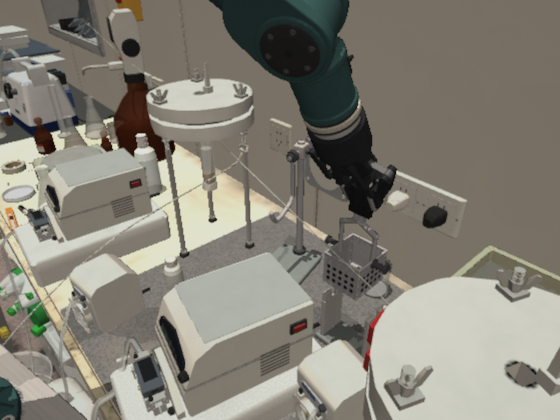

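View pics/l2.png

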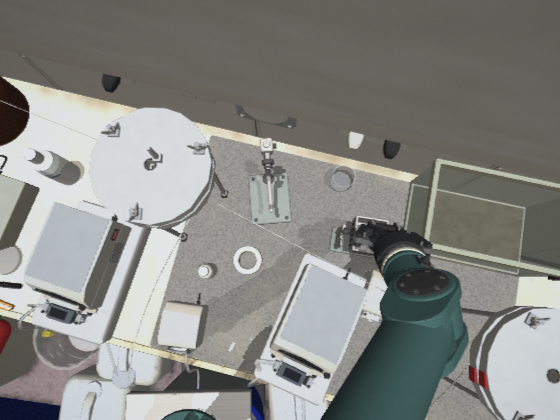

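The basket hangs upright in the grip: wrist view box at (280,140), scene view basket at (355,265), clear of the yoke. The top view shows the hook hanging straight along the stand plate (270,195).

```bash
python3 -m creep '[[[0,1,0.3],[0,0,0.5]],[[0,2,0],[0,0,1.3]],[[0,3,0],[0,0,1.8]],[[0,3,0],[0,0,1.8]],[[0,3,0],[0,0,1.8]],[[0.1,3,0],[0,0,1.8]],[[0.2,2,0],[0,0,1.5]],[[0.2,1,0],[0,0,1]]]'; python3 -m creep '[[[0,0.5,0],[0,0,0]],[[0,0,0],[0,0,0]],[[0,0,0],[0,0,0]]]'
```

```text
clock: 12.25
tool_pos: [0.529, -0.2418, 0.3091]
tcp_rot: [[-0.045, 0.469, -0.882], [0.999, 0.025, -0.037], [0.005, -0.883, -0.47]]
force: [0.2, -0.0, -4.4]
width: 0.0391
clock: 12.55
tool_pos: [0.5295, -0.236, 0.3091]
tcp_rot: [[-0.046, 0.47, -0.882], [0.999, 0.025, -0.039], [0.004, -0.882, -0.47]]
force: [0.4, -0.0, -3.9]
width: 0.039
```

```bash
python3 - <<'E'
from h import *
s,c=snap('wrist','m0'); print(s['clock'],s['tool_pos'].round(4))
s,c=snap('scene','m1');
cv2.imwrite('pics/m1a.png',cv2.resize(cv2.imread('pics/m1.png')[130:330,180:400],None,fx=3.5,fy=2.9*3.5/3.5,interpolation=cv2.INTER_CUBIC))
E
```

```text
12.55 [ 0.5295 -0.236   0.3091]
```

View pics/m0.png

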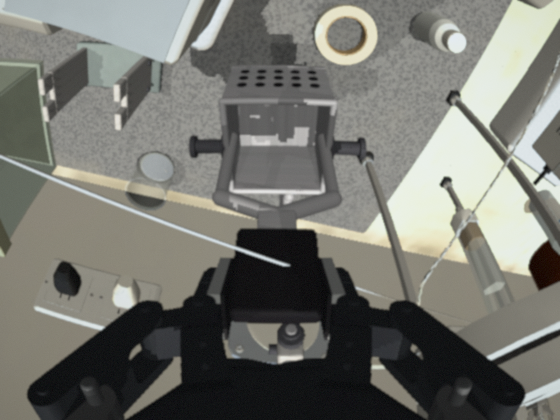

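View pics/m1a.png

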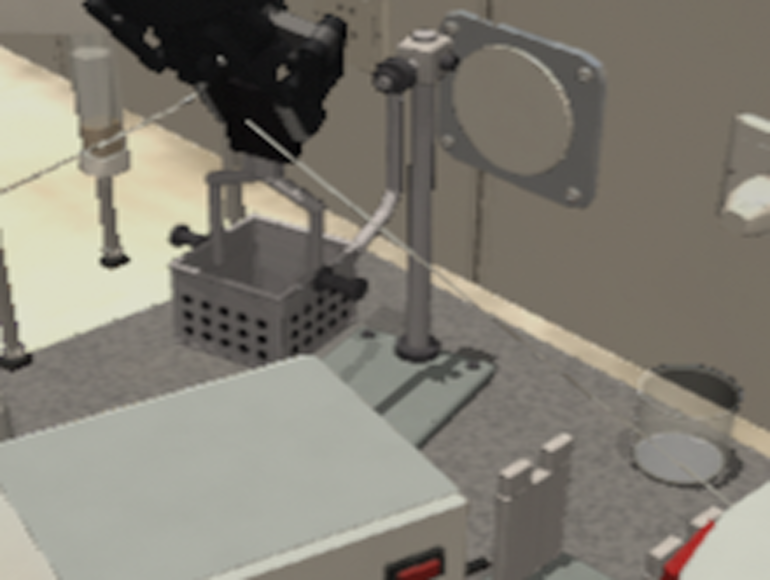

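```bash
python3 - <<'E'
from h import *
d=dict(np.load('pics/m0.npz'));s=dict(np.load('pics/m1.npz'))
S=lambda x,y:(180+x/3.5-.3,130+y/2.9-.3)
a=wonz(d,193,146,.213);b=wonz(d,362,149,.213);print('pins',a,b,(a+b)/2,np.degrees(np.arctan2((b-a)[1],(b-a)[0])))
def tw(u,v,p):
    o1,d1=wray(d,u,v);o2,d2=ray(s,*p);d1/=np.linalg.norm(d1);d2/=np.linalg.norm(d2)
    t=np.linalg.lstsq(np.stack([d1,-d2],1),o2-o1,rcond=None)[0];p,q=o1+d1*t[0],o2+d2*t[1];return ((p+q)/2).round(4),np.linalg.norm(p-q).round(4)
print('pinR',tw(362,149,S(180,237)),'pinL',tw(193,146,S(355,288)))
print('bail',tw(276,205,S(258,178)), wonz(d,276,208,.278))
for p in [(.588,-.222,.192),(.614,-.221,.165),(.529,-.235,.27),(.52,-.235,.27)]: print(proj(s,p))
E
```

```text
pins [ 0.52006579 -0.29483186  0.213     ] [ 0.51730876 -0.17644335  0.213     ] [ 0.51868727 -0.23563761  0.213     ] 91.33406404104605
pinR (array([ 0.5198, -0.1753,  0.2094]), np.float64(0.0003)) pinL (array([ 0.5187, -0.2943,  0.2146]), np.float64(0.0005))
bail (array([ 0.5141, -0.2375,  0.2769]), np.float64(0.0006)) [ 0.51479576 -0.23739946  0.278     ]
(np.float64(271.18970832977163), np.float64(210.70739909678557))
(np.float64(278.25403671287046), np.float64(216.01556273651875))
(np.float64(257.34681616153927), np.float64(190.76982602364183))
(np.float64(254.33678118478528), np.float64(192.81458969947846))
```

```bash
python3 -m creep '[[[0,0.7,0],[0,0,1]],[[0,0.3,0],[0,0,0.4]],[[0,0,-1.5],[0,0,0]],[[0,0,-2],[0,0,0]],[[0,0,-2],[0,0,0]],[[0,0,0],[0,0,0]]]'; python3 -m creep '[[[0,0,0],[0,0,0]]]'
```

```text
clock: 13.25
tool_pos: [0.5309, -0.2291, 0.2546]
tcp_rot: [[-0.067, 0.473, -0.878], [0.998, 0.032, -0.059], [-0.0, -0.88, -0.474]]
force: [-0.8, -0.0, -5.0]
width: 0.0388
clock: 13.35
tool_pos: [0.5313, -0.2298, 0.2549]
tcp_rot: [[-0.066, 0.474, -0.878], [0.998, 0.031, -0.059], [-0.0, -0.88, -0.475]]
force: [-0.5, -1.6, -4.2]
width: 0.0389
```

```bash
python3 -m creep '[[[0,0.5,-1],[0,0,0]],[[0,0.1,-0.7],[0,0,0]],[[0,0,-0.3],[0,0,0]],[[0,0,0],[0,0,0]],[[0,0,0],[0,0,0]]]'; python3 - <<'E'
from h import *
s,c=snap('wrist','n0'); print(s['clock'],s['tool_pos'].round(4))
s,c=snap('scene','n1');
cv2.imwrite('pics/n1a.png',cv2.resize(cv2.imread('pics/n1.png')[130:330,180:400],None,fx=3.5,fy=2.9,interpolation=cv2.INTER_CUBIC))
E
```

```text
clock: 13.85
tool_pos: [0.5349, -0.2265, 0.2403]
tcp_rot: [[-0.064, 0.482, -0.874], [0.998, 0.025, -0.059], [-0.007, -0.876, -0.483]]
force: [-0.3, 0.3, -4.1]
width: 0.0388
13.85 [ 0.5349 -0.2265  0.2403]
```

View pics/n0.png

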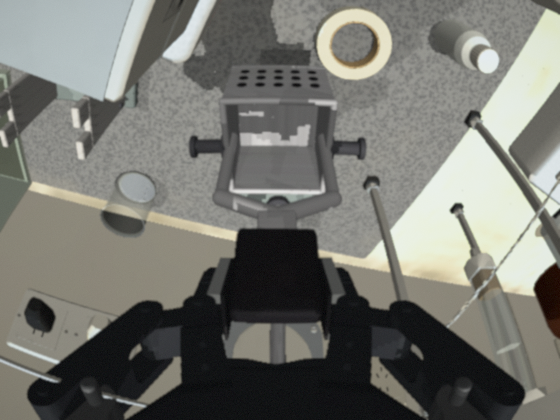

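View pics/n1a.png

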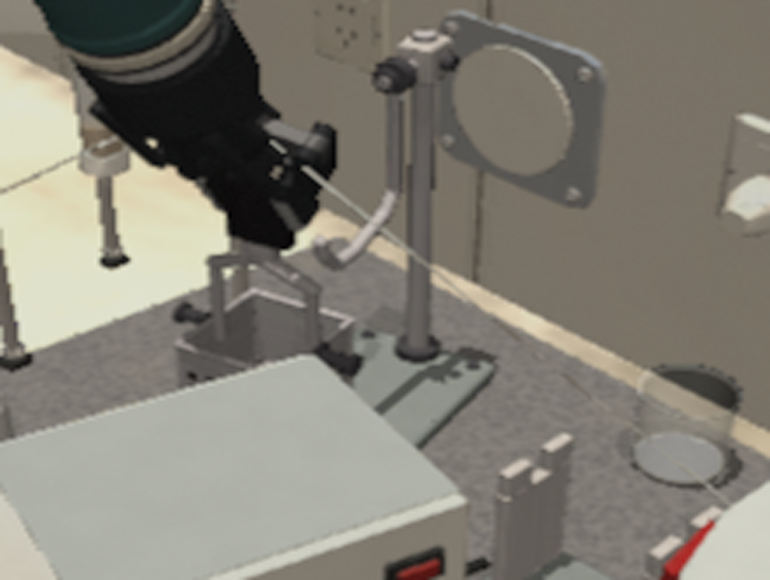

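The scene crop shows the hook hanging straight, with its tip at (322,243), and the basket in front of it with its bail at (255,255). I'll check relative heights in this view.

```bash
python3 - <<'E'
from h import *
s=dict(np.load('pics/n1.npz'));im=cv2.imread('pics/n1.png')
x0,y0,f=225,180,9
cr=cv2.resize(im[y0:y0+60,x0:x0+80],None,fx=f,fy=f,interpolation=cv2.INTER_CUBIC)
def mk(p,c):
    u,v=proj(s,p);u=(u-x0+.5)*f;v=(v-y0+.5)*f;cv2.drawMarker(cr,(int(u),int(v)),c,0,14,1)
mk((.588,-.222,.192),(0,0,255));mk((.614,-.221,.165),(0,255,0));mk((.614,-.221,.155),(0,255,255))
B=np.array([.5349-.0105,-.226,.2403-.037])
mk(B,(255,0,0));mk(B+[0,0,.01],(255,0,255))
mk(B+[0,.030,-.014+.005],(255,255,0));mk(B+[0,-.030,-.014+.005],(255,255,0))
for a in (-.038,.038):
  for b in (-.035,.035): mk(B+[a,b,-.055],(0,128,255))
cv2.imwrite('pics/n1b.png',cr)
E
```

```text
(no output)
```

View pics/n1b.png

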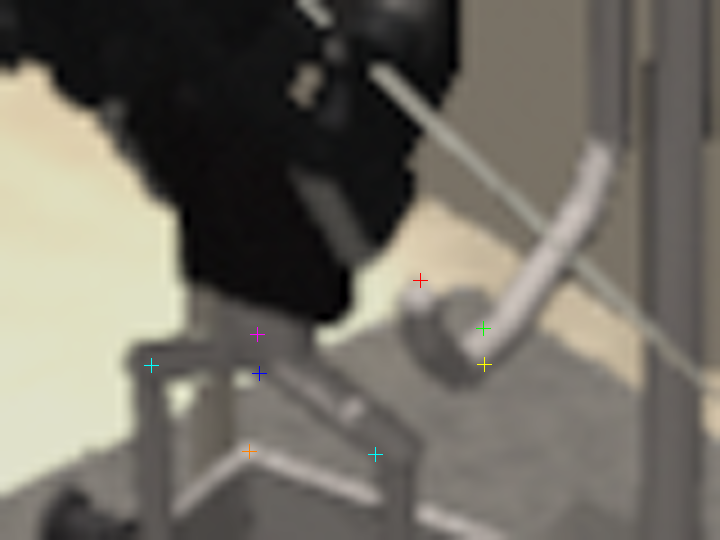

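Predicted bail points match the picture. The hook itself appears about 5 mm nearer the robot than my plate-based estimate, so I take the seat at x≈0.609. Threading forward in small steps now.

```bash
python3 -m creep '[[[1,0.1,-0.1],[0,0,0]],[[1,0.1,0],[0,0,0]],[[0.5,0,0],[0,0,0]],[[0,0,0],[0,0,0]]]'
```

```text
clock: 14.35
tool_pos: [0.5634, -0.2243, 0.2404]
tcp_rot: [[-0.065, 0.484, -0.873], [0.998, 0.025, -0.06], [-0.008, -0.875, -0.484]]
force: [0.1, -0.4, -4.2]
width: 0.0387
```

```bash
python3 - <<'E'
from h import *
s,c=snap('scene','o1');print(s['tool_pos'].round(4),s['force'])
cv2.imwrite('pics/o1a.png',cv2.resize(cv2.imread('pics/o1.png')[170:250,230:330],None,fx=7,fy=7,interpolation=cv2.INTER_CUBIC))
E
```

```text
[ 0.5634 -0.2243  0.2404] [ 0.05485964 -0.42881292 -4.19205625]
```

View pics/o1a.png

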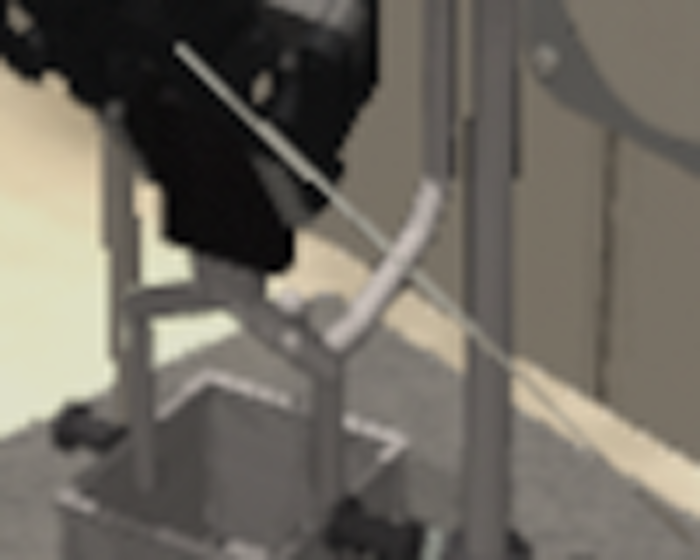

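The bail (middle about (235,300)) is just in front of the hook tip (290,297), and the far rim passes below the crook. No contact force beyond the basket's weight.

```bash
python3 -m creep '[[[0.8,0.05,-0.1],[0,0,0]],[[0.8,0,0],[0,0,0]],[[0.3,0,0],[0,0,0]]]'; python3 -m creep '[[[0.8,0,0],[0,0,0]],[[0.8,0,0],[0,0,0]],[[0.4,0,0],[0,0,0]],[[0,0,0],[0,0,0]]]'; python3 - <<'E'
from h import *
s,c=snap('scene','p1');print(s['tool_pos'].round(4),s['force'])
cv2.imwrite('pics/p1a.png',cv2.resize(cv2.imread('pics/p1.png')[170:250,230:330],None,fx=7,fy=7,interpolation=cv2.INTER_CUBIC))
E
```

```text
clock: 14.7
tool_pos: [0.5825, -0.2235, 0.2386]
tcp_rot: [[-0.064, 0.482, -0.874], [0.998, 0.025, -0.059], [-0.006, -0.876, -0.483]]
force: [-0.1, 0.8, -4.4]
width: 0.0394
clock: 15.1
tool_pos: [0.6052, -0.2232, 0.2385]
tcp_rot: [[-0.065, 0.482, -0.874], [0.998, 0.026, -0.06], [-0.006, -0.876, -0.483]]
force: [-0.1, -0.4, -3.8]
width: 0.0391
[ 0.6052 -0.2232  0.2385] [-0.14167428 -0.37025512 -3.80693481]
```

View pics/p1a.png

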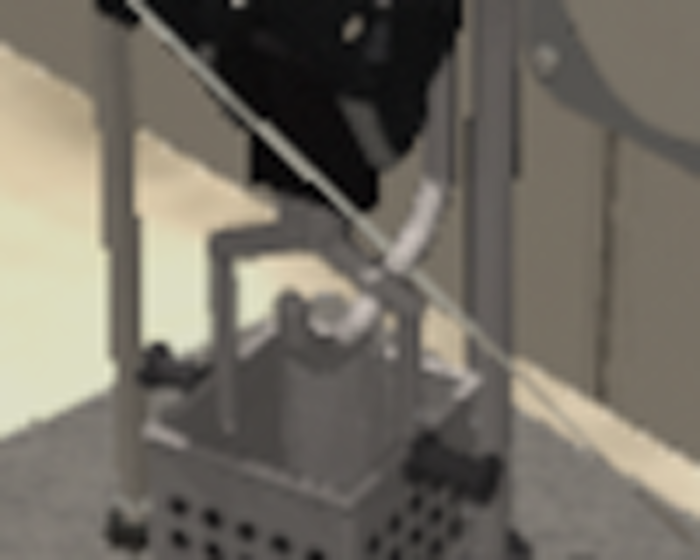

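The bail is now over the tip: tip at (290,300), in front of and below the bail middle at (315,240). The hook hasn't moved.

```bash
python3 -m creep '[[[0.7,0.1,0],[0,0,0]],[[0.5,0,-0.2],[0,0,0]],[[0,0,-0.8],[0,0,0]],[[0,0,-0.8],[0,0,0]],[[0,0,0],[0,0,0]]]'; python3 - <<'E'
from h import *
s,c=snap('scene','q1');print(s['tool_pos'].round(4),s['force'])
cv2.imwrite('pics/q1a.png',cv2.resize(cv2.imread('pics/q1.png')[170:250,230:330],None,fx=7,fy=7,interpolation=cv2.INTER_CUBIC))
E
```

```text
clock: 15.65
tool_pos: [0.617, -0.2219, 0.2184]
tcp_rot: [[-0.065, 0.481, -0.874], [0.998, 0.026, -0.059], [-0.006, -0.876, -0.482]]
force: [-0.1, -0.8, -5.6]
width: 0.039
[ 0.617  -0.2219  0.2184] [-0.1470187  -0.80259134 -5.60283518]
```

View pics/q1a.png

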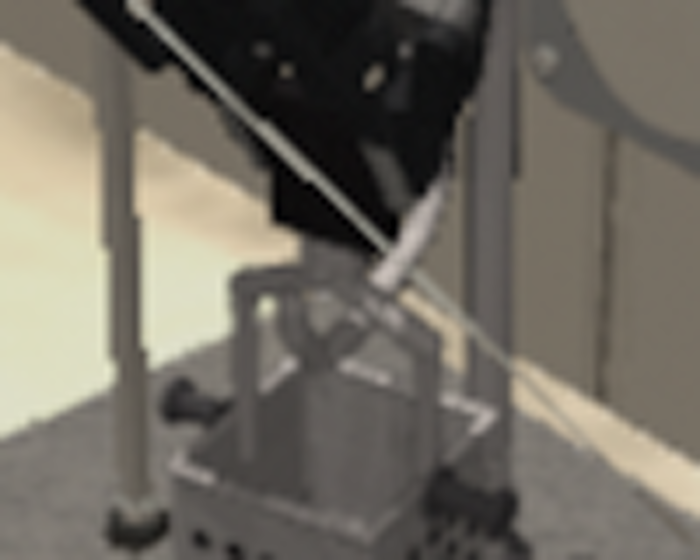

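The tip at (293,310) is now in front of the bail, which is seated about 15 mm above the crook.

```bash
python3 -m creep '[[[0,0,-0.5],[0,0,0]],[[0,0,-0.4],[0,0,0]],[[0,0,0],[0,0,0]]]'; python3 -m creep '[[[0,0,-0.3],[0,0,0]],[[0,0,0],[0,0,0]]]'
```

```text
clock: 16.0
tool_pos: [0.6167, -0.2227, 0.2091]
tcp_rot: [[-0.063, 0.482, -0.874], [0.998, 0.025, -0.058], [-0.006, -0.876, -0.482]]
force: [0.0, -0.2, -4.1]
width: 0.0389
clock: 16.2
tool_pos: [0.6166, -0.223, 0.2058]
tcp_rot: [[-0.063, 0.482, -0.874], [0.998, 0.025, -0.058], [-0.006, -0.876, -0.482]]
force: [0.9, -0.2, -5.1]
width: 0.0389
```

```bash
python3 -m creep '[[[0,0.1,-0.3],[0,0,0]],[[0,0,0],[0,0,0]]]';python3 -m creep '[[[0,0.1,-0.25],[0,0,0]],[[0,0,0],[0,0,0]]]'; python3 -m creep '[[[0,0,-0.2],[0,0,0]],[[0,0,0],[0,0,0]]]'
```

```text
clock: 16.4
tool_pos: [0.6167, -0.222, 0.2028]
tcp_rot: [[-0.063, 0.482, -0.874], [0.998, 0.025, -0.058], [-0.006, -0.876, -0.483]]
force: [-0.6, 0.9, -4.4]
width: 0.0389
clock: 16.6
tool_pos: [0.6182, -0.2218, 0.202]
tcp_rot: [[-0.062, 0.485, -0.872], [0.998, 0.023, -0.058], [-0.008, -0.874, -0.486]]
force: [-0.7, -0.0, -3.8]
width: 0.0392
clock: 16.8
tool_pos: [0.6189, -0.2222, 0.2011]
tcp_rot: [[-0.061, 0.487, -0.871], [0.998, 0.022, -0.058], [-0.009, -0.873, -0.488]]
force: [-1.1, -0.5, -3.3]
width: 0.0394
```

```bash
python3 -m creep '[[[0,0,-0.3],[0,0,0]],[[0,0,-0.1],[0,0,0]],[[0,0,0],[0,0,0]]]';python3 -m creep '[[[0,0,-0.3],[0,0,0]],[[0,0,0],[0,0,0]]]'; python3 - <<'E'
from h import *
s,c=snap('scene','r1');print(s['tool_pos'].round(4),s['force'])
snap('wrist','r0')
cv2.imwrite('pics/r1a.png',cv2.resize(cv2.imread('pics/r1.png')[160:250,230:330],None,fx=6.5,fy=6.5,interpolation=cv2.INTER_CUBIC))
E
```

```text
clock: 17.1
tool_pos: [0.6198, -0.2245, 0.2013]
tcp_rot: [[-0.059, 0.493, -0.868], [0.998, 0.018, -0.057], [-0.013, -0.87, -0.493]]
force: [-0.7, 0.7, -3.2]
width: 0.0389
clock: 17.3
tool_pos: [0.6209, -0.2258, 0.2013]
tcp_rot: [[-0.057, 0.497, -0.866], [0.998, 0.015, -0.057], [-0.015, -0.867, -0.497]]
force: [-1.2, -0.1, -2.9]
width: 0.0393
[ 0.6209 -0.2258  0.2013] [-1.15284904 -0.06524509 -2.88552331]
```

View pics/r1a.png

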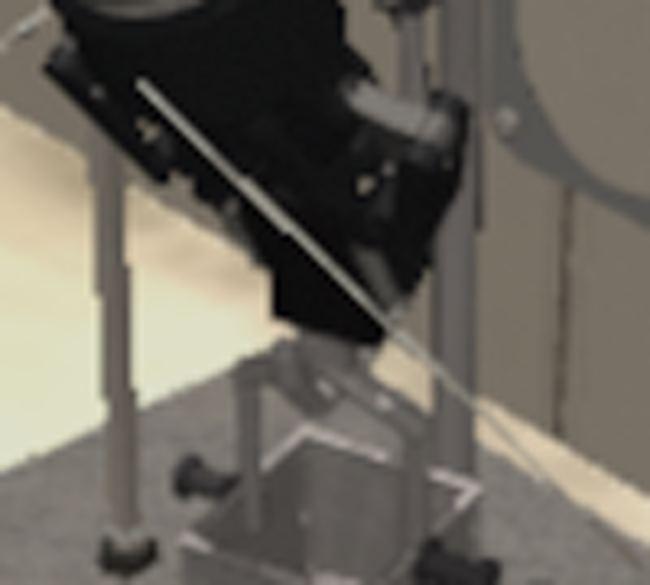

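View pics/r0.png

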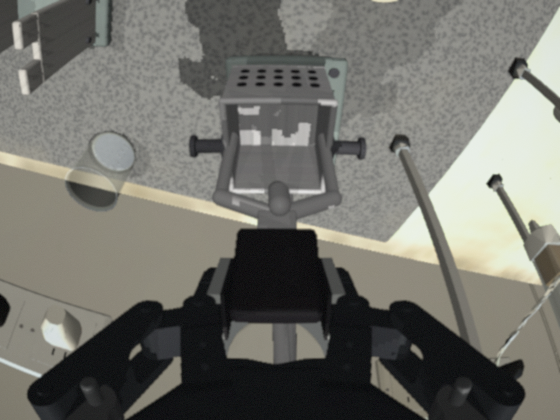

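The hook tip is in front of the bail in both views (wrist (280,195), scene crop (290,370)), so the bail is in the crook. I'll recentre y and unload more weight onto the hook.

```bash
python3 -m creep '[[[-0.3,0.3,-0.5],[0.5,0,0]],[[-0.2,0.2,-0.5],[0,0.6,0]],[[0,0.1,-0.4],[0,0,0]],[[0,0,0],[0,0,0]]]'
```

```text
clock: 17.8
tool_pos: [0.6259, -0.2244, 0.2013]
tcp_rot: [[-0.053, 0.51, -0.858], [0.998, 0.013, -0.054], [-0.017, -0.86, -0.51]]
force: [-0.7, 0.1, -5.3]
width: 0.039
```

```bash
python3 - <<'E'
from h import *
s=robot.state();print(s['joints'].round(3),s['force'],s['wrist_torque'],s['qd'].round(3))
s,c=snap('scene','u1')
cv2.imwrite('pics/u1a.png',cv2.resize(cv2.imread('pics/u1.png')[160:250,230:330],None,fx=6.5,fy=6.5,interpolation=cv2.INTER_CUBIC))
E
```

```text
[ 0.483  0.447 -0.152  2.121 -1.032  0.15   2.985] [-0.69409808  0.06642686 -5.27610148] [-0.02706936  0.99622795  0.03802643] [-0.01  -0.016  0.004 -0.014  0.005  0.005 -0.009]
```

View pics/u1a.png

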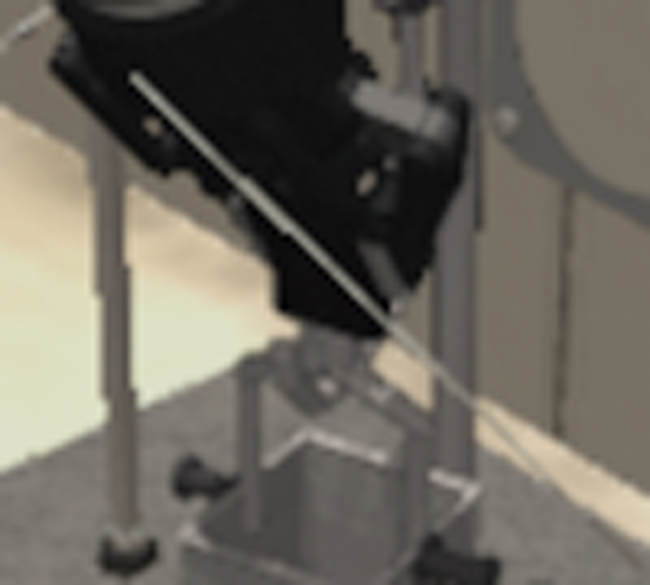

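Joint 6 is at 0.15 (limit 0.08) and joint 7 at 2.99 (limit 3.09). The arm is close to its range, and that's why z stalled and the tilt crept up. I'll back off, recover the tilt and check.

```bash
python3 -m creep '[[[-0.3,0.1,0],[0.3,1,0]],[[-0.3,0.1,0],[0,1,0]],[[0,0,0],[0,0,0]]]'; python3 - <<'E'
from h import *
s=robot.state();print(s['joints'].round(3),s['force'],s['wrist_torque'])
E
```

```text
clock: 18.15
tool_pos: [0.6219, -0.2212, 0.2003]
tcp_rot: [[-0.055, 0.479, -0.876], [0.998, 0.019, -0.052], [-0.008, -0.877, -0.48]]
force: [-4.7, 0.5, 5.7]
width: 0.0388
[ 0.382  0.442 -0.028  2.113 -0.974  0.213  2.909] [-4.74644468  0.47020043  5.7203288 ] [0.01474842 1.04577219 0.01258003]
```

Now it bears on the hook: Fz went from -4 to +5.7 and the tool is upright again. I'll ease the push (fx -4.7) before releasing.

```bash
python3 -m creep '[[[-0.3,0,0.1],[0,0,0]],[[0,0,0],[0,0,0]]]'; python3 -m creep '[[[0,0,0],[0,0,0]],[[0,0,0],[0,0,0]]]'
```

```text
clock: 18.35
tool_pos: [0.6197, -0.2204, 0.2006]
tcp_rot: [[-0.056, 0.48, -0.876], [0.998, 0.02, -0.054], [-0.009, -0.877, -0.48]]
force: [-0.7, 0.2, 0.7]
width: 0.0391
clock: 18.55
tool_pos: [0.6198, -0.2206, 0.2006]
tcp_rot: [[-0.056, 0.48, -0.875], [0.998, 0.02, -0.053], [-0.008, -0.877, -0.48]]
force: [-1.3, -0.1, -0.3]
width: 0.0389
```

```bash
python3 -m creep '[[[0,0,0],[0,0,0]],[[0,0,0],[0,0,0]],[[0,0,0],[0,0,0]],[[0,0,0],[0,0,0]],[[0,0,0],[0,0,0]],[[0,0,0],[0,0,0]]]' -1; python3 - <<'E'
from h import *
s,c=snap('wrist','a0');print(s['clock'],s['tool_pos'].round(4),s['force'],s['width'])
s,c=snap('scene','a1')
snap('wrist','a2');snap('wrist','a3')
cv2.imwrite('pics/a1a.png',cv2.resize(cv2.imread('pics/a1.png')[140:260,210:350],None,fx=5,fy=5,interpolation=cv2.INTER_CUBIC))
E
```

```text
clock: 19.15
tool_pos: [0.62, -0.2215, 0.2008]
tcp_rot: [[-0.055, 0.481, -0.875], [0.998, 0.019, -0.052], [-0.009, -0.877, -0.481]]
force: [0.4, -0.2, -0.3]
width: 0.0856
19.15 [ 0.62   -0.2215  0.2008] [ 0.42322344 -0.24001667 -0.2838577 ] 0.08564179398652201
```

View pics/a0.png

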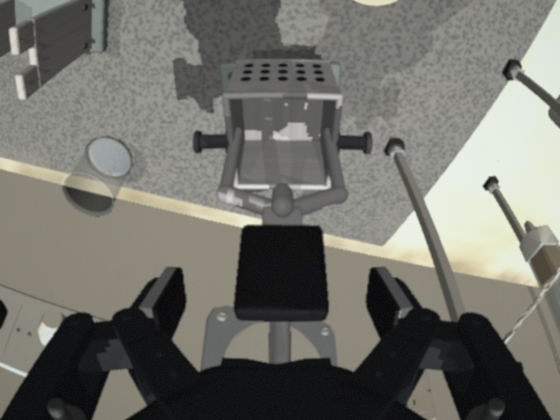

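View pics/a1a.png

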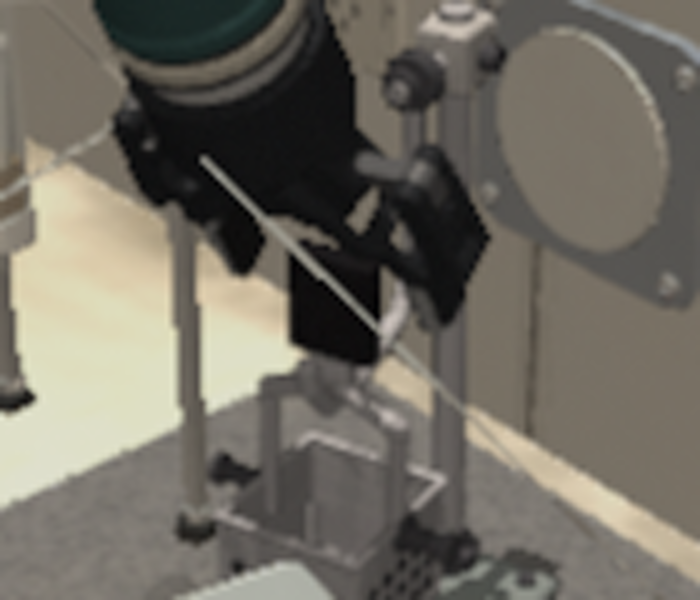

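View pics/a3.png

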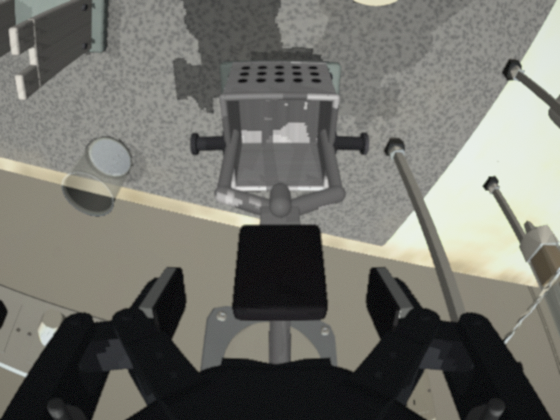

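It's released and hanging from the crook: grip at (281,270) between the open fingers, tip at (281,200) in front of the bail, only 1–3 px of motion. Retreating along the tool axis.

```bash
python3 -m creep '[[[-0.7,0,1.3],[0,0,0]],[[-1,0,2],[0,0,0]],[[-1.5,0,3],[0,0,0]],[[-2,0,3.5],[0,0,0]],[[-2,0,3.5],[0,0,0]],[[-1,0,1],[0,0,0]],[[0,0,0],[0,0,0]]]'; python3 - <<'E'
from h import *
for i in range(12):
    s,c=snap('wrist',f'b{i}')
print(s['clock'],s['tool_pos'].round(4),s['force'],s['qd'].round(3))
s,c=snap('scene','bs');snap('top','bt')
w=[cv2.imread(f'pics/b{i}.png')[60:330,180:380] for i in (0,1,3,4,6,7,9,11)]
cv2.imwrite('pics/bb.png',np.vstack([np.hstack(w[:4]),np.hstack(w[4:])]))
cv2.imwrite('pics/bsa.png',cv2.resize(cv2.imread('pics/bs.png')[130:260,210:350],None,fx=4.5,fy=4.5,interpolation=cv2.INTER_CUBIC))
E
```

```text
clock: 20.05
tool_pos: [0.5341, -0.2205, 0.3472]
tcp_rot: [[-0.055, 0.479, -0.876], [0.998, 0.022, -0.051], [-0.005, -0.878, -0.479]]
force: [1.1, 0.2, 0.5]
width: 0.0852
20.6 [ 0.5347 -0.22    0.3445] [-0.51979802 -0.51935377 -1.08907107] [ 0.    -0.006  0.002  0.     0.001 -0.     0.001]
```

View pics/bb.png

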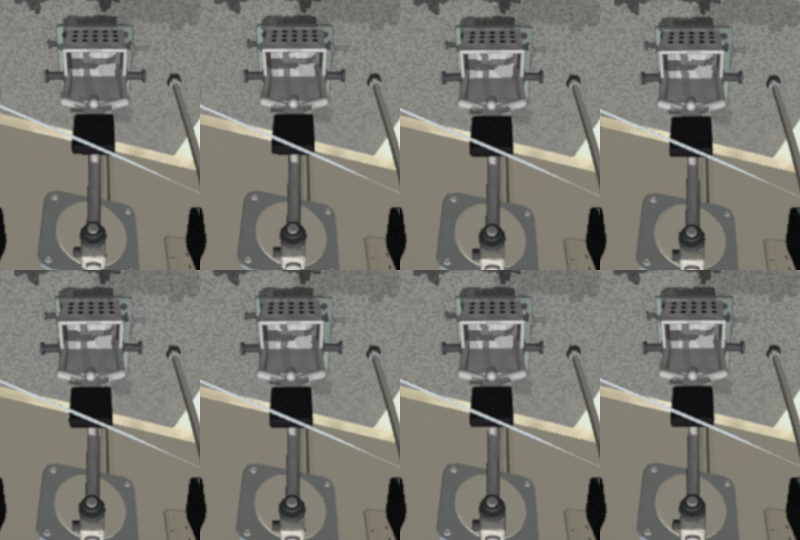

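View pics/bsa.png

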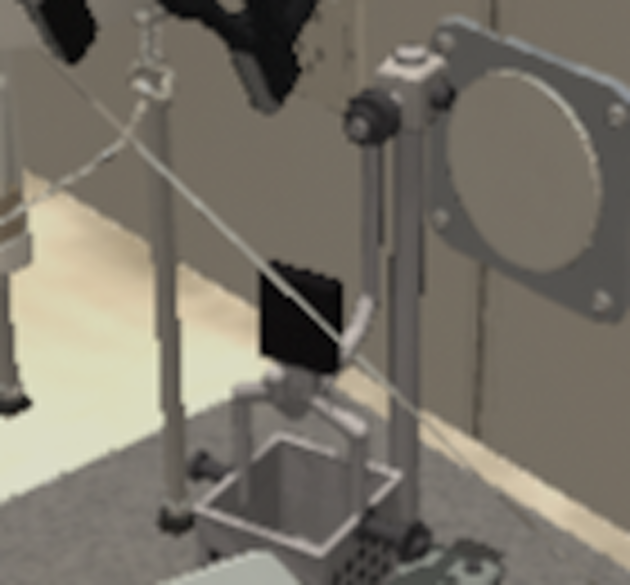

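View pics/bt.png

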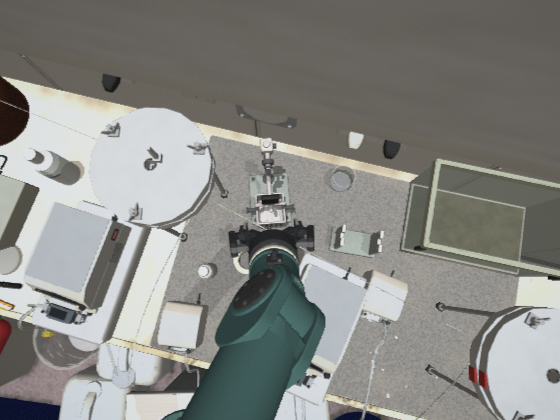

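The basket hangs upright from the hook, and the frames show only about 1–2 px of sway. In the top view the beaker (341,179) and bottle (205,271) haven't moved. The tape is mostly hidden under the arm. I'll wait a little and check the residual motion once more.

```bash
python3 -m creep '[[[0,0,0],[0,0,0]],[[0,0,0],[0,0,0]],[[0,0,0],[0,0,0]],[[0,0,0],[0,0,0]],[[0,0,0],[0,0,0]],[[0,0,0],[0,0,0]],[[0,0,0],[0,0,0]],[[0,0,0],[0,0,0]]]'; python3 -m creep '[[[0,0,0],[0,0,0]],[[0,0,0],[0,0,0]],[[0,0,0],[0,0,0]],[[0,0,0],[0,0,0]],[[0,0,0],[0,0,0]],[[0,0,0],[0,0,0]],[[0,0,0],[0,0,0]],[[0,0,0],[0,0,0]]]' ; python3 - <<'E'
from h import *
for i in range(14):
    s=robot.state();im=robot.camera('scene')['image']
    m=(im[190:222,258:300].max(2)<40);l=cv2.connectedComponentsWithStats(m.astype(np.uint8))
    k=1+np.argmax(l[2][1:,4]);print(round(s['clock'],2),l[3][k].round(2),l[2][k,4])
E
```

```text
clock: 21.55
tool_pos: [0.5347, -0.2201, 0.3451]
tcp_rot: [[-0.056, 0.476, -0.878], [0.998, 0.023, -0.051], [-0.004, -0.879, -0.476]]
force: [-0.7, -0.1, 0.2]
width: 0.0855
clock: 22.35
tool_pos: [0.5347, -0.2201, 0.3451]
tcp_rot: [[-0.056, 0.476, -0.878], [0.998, 0.023, -0.051], [-0.004, -0.879, -0.476]]
force: [0.1, 0.3, -0.1]
width: 0.0854
22.35 [17.   13.59] 217
22.4 [17.02 13.57] 214
22.45 [16.86 13.6 ] 219
22.5 [16.82 13.56] 218
22.55 [16.82 13.56] 218
22.6 [16.82 13.56] 218
22.65 [16.82 13.56] 218
22.7 [16.86 13.6 ] 219
22.75 [16.92 13.57] 217
22.8 [17.   13.59] 217
22.85 [17.22 13.63] 217
22.9 [17.38 13.74] 213
22.95 [17.42 13.78] 214
23.0 [17.42 13.78] 214
```

Grip sway is about ±0.3 px, or under 1 mm, which is a few mm/s. Handing in.

```bash
python3 - <<'E'
from h import *
print(robot.finish_job())
s=robot.state();print(s['clock'],s['force'])
E
```

```text
the job is handed in; nothing more can be done
None
the job is handed in; nothing more can be done
```

The rinse basket is hanging from the hook, released and almost still, and I handed the job in at about 23 s. No verdict was reported.

**What I did**
- I closed the fingers around the swinging hook, centred it and let go. It stayed still, moving 1–2 px with no force on the tool.
- I gripped the basket's black grip by its side edges with the tool tilted about 28°, lifted it straight up off the yoke, and turned it about 13°.
- I passed the bail over the hook tip, lowered it onto the seat, opened the gripper and backed away.

**Last checks**
- **Seating:** the hook tip shows in front of the bail in both the wrist and scene views. The load was off the gripper before I released.
- **Motion:** the grip swayed about ±0.3 px over 0.65 s, well under 0.1 m/s.
- **Contact:** the tool read close to zero force and the arm was clear.
- **Bystanders:** the beaker and bottle are where they started in the top view. The tape was mostly hidden by the arm in the last top view, so I could not check it fully. Nothing went near it.

**What disagreed**
- The hook's x position came out about 5 mm different from the base plate and from the hook in the images. I used the value from the hook.
- While lowering, joint 6 came close to its limit, so the tool stopped descending and the basket leaned about 2°. I corrected both before letting go.

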